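Tall steel mug off the rack hook and under the coffee outlet

ROBOT

A 6-joint arm with a two-finger parallel gripper is mounted at the origin on the work surface. World frame = base frame: x ahead of the robot, y to its left, z up, the work surface at z = 0. Lengths are in m, angles in rad, forces in N, time in s.
With the tool pointing down it reaches from about 0.35 to 0.85 m from the base axis. Payload 8.1 kg.
Tool frame: the origin (TCP) lies at the very end of the fingers, on their centre line; the grasp point (between the pads) lies 19 mm behind it; z points along the fingers, y is the line along which they close (so a half turn about z gives the same grasp; the last joint's range is limited). The gripper opens to 93 mm and grips with 3 to 60 N. Pads are 15 mm wide; open, the fingers measure 128 mm over their backs; the gripper's body (75 mm by 188 mm) begins 65 mm behind the grasp point.
Start: joints at [-1.34, 0.13, 1.488, -0, 1.523, -0.085], TCP at [0.186, -0.57, 0.219] pointing down, gripper open.
Joint ranges: [-2.96, 2.96], [-0.89, 2.26], [0.02, 2.5], [-1.34, 4.48], [0, 2.73], [-2.66, 2.66]. Speed limits (rad/s): [2.39, 2.39, 2.79, 3.14, 3.14, 3.14].

INTERFACE

Orientations are given as [roll, pitch, yaw] about the fixed x, y, z axes, in that order (R = Rz(yaw) Ry(pitch) Rx(roll)).
In Python, from plant import * gives the robot as it stands. Calls block until the motion is done:
- move_to(position, orientation): joint-space move of the TCP to a pose.
- movel(position, velocity=0.15, rot=None, guard=None): straight line of the TCP; rot=None keeps the orientation; velocity is the mean speed in m/s. With guard (N) it stops when the force on the tool has changed by that much, and returns True; else False.
- set_joints(angles): joint-space move.
- open_gripper() and clamp(newtons=None): open the fingers fully, or close them until they stop; newtons is the grip in N (None keeps the last).
- hold(seconds).
- inverse_kinematics(position, orientation): joint angles nearest the present ones, or None.
- get_image(name): name is "scene" or "side" or "wrist"; returns a dict with "pixels" (480x640x3 uint8, blue, green, red), "mtx" (3x3 intrinsics, pixels), "D" ([k1, k2, p1, p2, k3] as OpenCV has them; the pictures are not rectified), "xyz" and "attitude" of the camera in the world. Camera axes: x right, y down, z forward; pixel columns grow to the right and rows downward; lengths in m; the calibration is good to about 2 mm. A picture is of the moment at which its call begins. There is no depth.
A pose or a line that the arm cannot do raises Unreachable and nothing moves.
- job_done(): hands the job in; it is judged then, once.
Readings, each from a call of its own:
- current_time_s(): time.
- current_q(): joint angles.
- current_qd(): joint speeds.
- current_effort(): joint torques, N m.
- current_tool_pos(): TCP position.
- current_tool_rot(): TCP orientation.
- current_ft_force(): force on the tool from outside, world axes, zero at the start.
- current_wrist_torque(): the same for the moment, N m.
- current_opening(): opening from 0.0 (shut) to 1.0 (fully open).
- current_gripper_force(): force on a finger pad.
Only numpy, scipy, OpenCV 4.12 (cv2) and the standard library are available. Lean on these libraries where they do the work, as an engineer would, in place of code of your own. Each camera call takes 0.05 s, during which the arm holds its last target. There are 200 camera calls.

TASK

Lift the tall steel mug up and off its hook on the mug rack and stand it gently, mouth up, on the front of the coffee machine's drip tray, clear of the outlet, with its handle pointing out to the front of the machine, and let go of it. Then push it back along the tray until it stands centred under the outlet, handle still to the front. Leave the two short cups hanging and everything else on the table where it is.

Things in the scene. Friction and masses are not known exactly. Their poses are not given: they have to be found in the camera images.
- tall_mug: The tall plain steel mug: straight cylinder 66 mm across, 90 mm tall, 3 mm wall, 0.14 to 0.28 kg. It hangs mouth up, nearly upright, on one of the rack's three hooks (which one varies). Origin: centre of its underside; z up its axis to the mouth; y towards its handle. It can be gripped across its body from above, fingers at its +x and -x sides, clear of handle and hook.
- tall_mug_handle (a point): Middle of the upright strap of the tall mug's handle: steel strap 18 mm wide (along the mug's x), 4 mm thick, joined only near the rim. It runs out level, 76 to 80 mm above the underside, to y = 60 mm, then straight down at y = 56 to 60 mm, and ends free 20 mm above the underside. This point: y = 58 mm, 48 mm above the underside. Gap to the wall: 23 mm.
- tall_mug_rim (a point): Centre of the tall mug's mouth, 90 mm above its underside on its axis.
- rack: Fixed mug rack: wooden base 370 x 150 x 16 mm (x -185 to 185, y -95 to 55 mm), a dark steel frame 156 mm high along x at y = 35 mm, and three wire loop hooks at x = -105, 0, 105 mm. Mugs hang on its -y side, handles to +y, axes 52 mm from the hooks' cross wires. Origin: on the table under the middle hook's cross wire; z up.
- hook_mid (a point): Middle of the middle hook's cross wire, 150 mm above the table. Each hook is a level U of 8 mm wire from the frame to a cross wire 44 mm wide along the rack's x. A mug's strap hangs over it, its lower end leaning on a 10 mm stop bar 14 mm behind (+y) and 30 mm lower. The tall mug must rise 65 mm before its strap clears the wire, then goes away to the rack's -y.
- machine: Fixed white and black coffee machine, 335 mm deep, 194 mm wide, 335 mm high, C-shaped in profile, its front towards its +y. Origin: on the table straight under the outlet; z up, x along its width. The brew head overhangs the tray from the column (face at y = -60 mm) to y = +35 mm, its underside 160 mm above the table, so the tray can be reached from above only in front of y = 35 mm.
- outlet (a point): Tip of the outlet: a black nozzle 20 mm across under the brew head, 137 mm above the table (109 mm above the tray), 35 mm behind the front of the head, in the middle of the machine's width.
- tray (a point): Point on the drip tray straight under the outlet, 28 mm above the table; axes as the machine's. The tray is a level steel grid without a lip, 150 mm wide, from y = -50 mm to its front edge at y = +145 mm.
- short_cup_a: Short steel cup, 60 mm diameter, 62 mm tall, same kind of handle (strap to y = 60 mm), hanging on another hook. Origin: centre of its underside. To be left hanging.
- short_cup_b: The other short steel cup, same as short_cup_a, hanging on the remaining hook. To be left hanging.
- bowl: Bystander: steel bowl, mouth 140 mm across, 60 mm high, standing mouth up on the table. Origin: centre of its underside.
- tin: Bystander: round tin 84 mm across, 100 mm high. Origin: centre of its underside.
- mallet: Bystander: hammer-like kitchen mallet 200 mm long lying on the table, 26 mm high, handle to its -x. Origin: under its middle.
- bottle_a: Bystander: clear bottle with black cap, 84 mm across, 225 mm high. Origin: centre of its underside.
- bottle_b: Bystander: a second clear bottle, same as bottle_a.
There are look-alikes about, which are no part of the job. Leave any orange look-alike of the tall_mug alone.

How it is judged:
On the way:
1. the tall mug stands upright on the front of the drip tray, its axis at least 45 mm in front of the outlet's, handle to the front, and the fingers have let go of it (y of tall_mug in the frame of tray above 0.045 m and z of tall_mug in the frame of tray between -0.004 and 0.004 m and angle between tall_mug's own z axis and vertical below 0.1 rad and angle between the y axis of tall_mug and the y axis of machine, either way round below 0.5 rad and y of outlet in the frame of tall_mug below -0.02 m and contact force between tall_mug and machine above 0.5 N and contact force between tall_mug and the fingers below 0.05 N), for 0.2 s.
At the end, for the whole second after the job is handed in: The tall mug stands upright (within 0.1 rad) and at rest on the drip tray, its axis within 15 mm of the outlet's, its handle to the front of the machine (within 0.5 rad); the short cups still hang and nothing else has been moved (by more than 30 mm at any time) (horizontal distance between tall_mug and outlet below 0.015 m and z of tall_mug in the frame of tray between -0.004 and 0.004 m and angle between tall_mug's own z axis and vertical below 0.1 rad and angle between the y axis of tall_mug and the y axis of machine, either way round below 0.5 rad and y of tall_mug_handle in the frame of tray above 0.02 m and linear speed of tall_mug below 0.02 m/s); the robot touches nothing.
It fails at once if a short cup on the rack displaced by more than 30 mm (distance of any of short_cup_a, short_cup_b from where it was at the start of the episode above 0.03 m).
It fails at once if another thing on the table displaced by more than 30 mm (distance of any of bowl, tin, mallet, bottle_a, bottle_b from where it was at the start of the episode above 0.03 m).
It fails at once if the tall mug is pressed or banged against the machine with over 40 N (contact force between tall_mug and machine above 40 N).
It fails at once if the tall mug is dropped or slammed on to the tray: faster than 0.4 m/s within 20 mm of it (horizontal distance between tall_mug and tray below 0.17 m and z of tall_mug in the frame of tray between -0.02 and 0.02 m and linear speed of tall_mug above 0.4 m/s).
It also fails if it takes over 59 s, if anything falls off the work surface, if the arm or the gripper's body presses on something with over 40 N, if the wrist force passes 120 N, or if a joint passes its speed limit or range.

## Working session

There is one attempt and no reset: what is moved stays moved. The work goes in short steps, each a Python script; the robot and the scene stay as the last script left them, time stands still between calls to the robot, and variables do not carry over. Pictures are saved under pics/ and viewed, at most 14 in all, crops included, and the job is handed in when it is done.

```bash
ls; mkdir -p pics
python3 - <<'E'
from plant import *
import cv2,pickle
d={}
for n in("scene","side"):
    d[n]=get_image(n); cv2.imwrite(f"pics/{n}0.png",d[n]["pixels"]); print(n,d[n]["xyz"],d[n]["attitude"],d[n]["mtx"],d[n]["D"])
pickle.dump(d,open("d0.pkl","wb")); print(current_time_s())
E
```

```text
pics
scene [1.29629321 0.30852725 0.72452714] [-2.20947174  0.01679585  1.82828485] [[509.57138743   0.         316.85612957]
 [  0.         509.57138743 243.30851954]
 [  0.           0.           1.        ]] [-0.02045317  0.          0.          0.          0.        ]
side [0.25974578 0.96443165 0.74243169] [-2.18308196e+00  1.53160225e-03 -2.85934004e+00] [[517.23838978   0.         319.50316438]
 [  0.         517.23838978 249.09627139]
 [  0.           0.           1.        ]] [-0.10882538  0.          0.          0.          0.        ]
0.1
```

View pics/scene0.png

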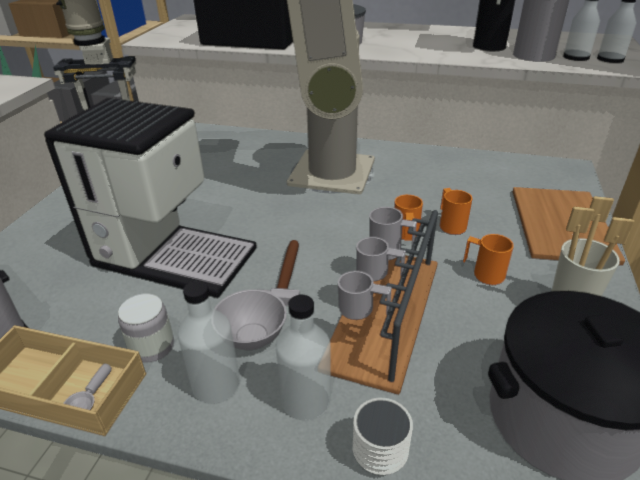

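View pics/side0.png

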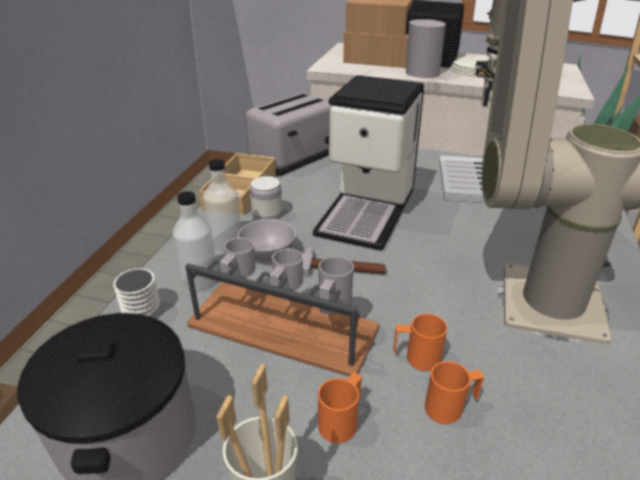

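The tall mug hangs on the hook nearest the robot (scene ≈(385,230), side ≈(336,285)). The machine is at scene (150,190) and its front faces the tray at (200,257). I'll enlarge crops next.

```bash
cat > h.py <<'E'
import cv2,numpy as np
def crop(im,x0,y0,w,h,s,name):
    o=cv2.resize(im[y0:y0+h,x0:x0+w],None,fx=s,fy=s,interpolation=cv2.INTER_CUBIC)
    for k in range((x0+19)//20*20,x0+w,20):
        cv2.line(o,((k-x0)*s,0),((k-x0)*s,6),(0,0,255),1); cv2.putText(o,str(k),((k-x0)*s+2,12),0,.35,(0,0,255),1)
    for k in range((y0+19)//20*20,y0+h,20):
        cv2.line(o,(0,(k-y0)*s),(6,(k-y0)*s),(0,0,255),1); cv2.putText(o,str(k),(8,(k-y0)*s+4),0,.35,(0,0,255),1)
    cv2.imwrite("pics/"+name+".png",o)
E
python3 - <<'E'
from h import *
import pickle
d=pickle.load(open("d0.pkl","rb"))
crop(d["scene"]["pixels"],320,195,130,145,4,"c_rack")
crop(d["side"]["pixels"],180,190,200,148,4,"c_rack2")
crop(d["scene"]["pixels"],40,95,225,200,3,"c_mach")
E
```

```text
(no output)
```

View pics/c_rack.png

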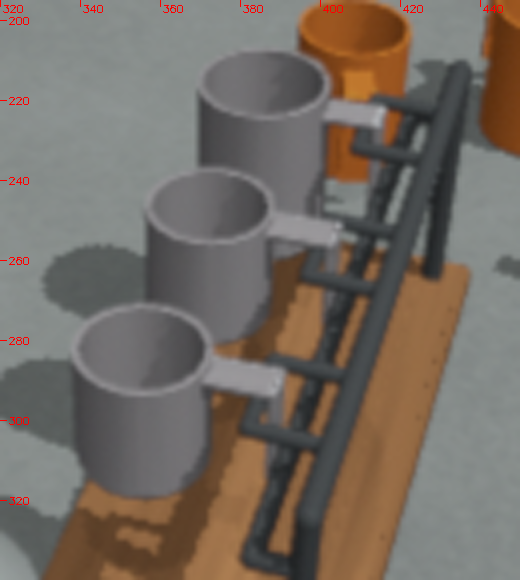

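View pics/c_rack2.png

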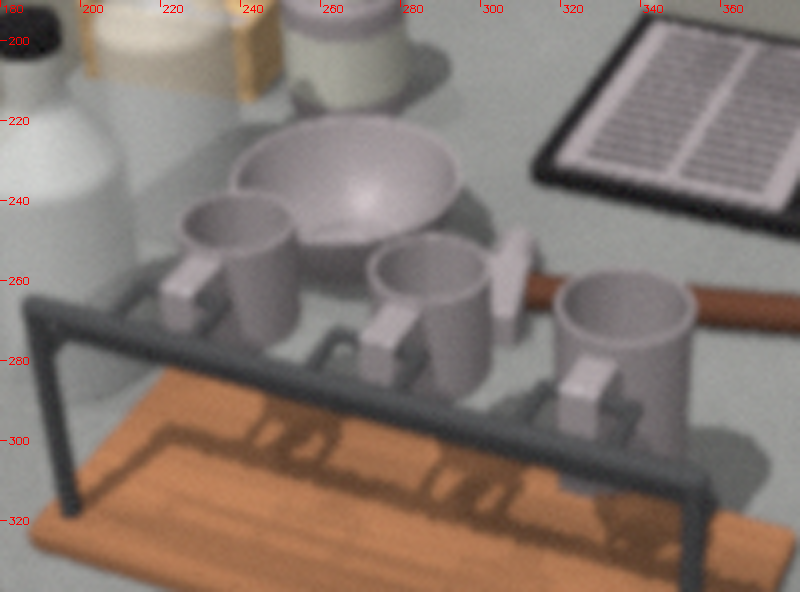

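View pics/c_mach.png

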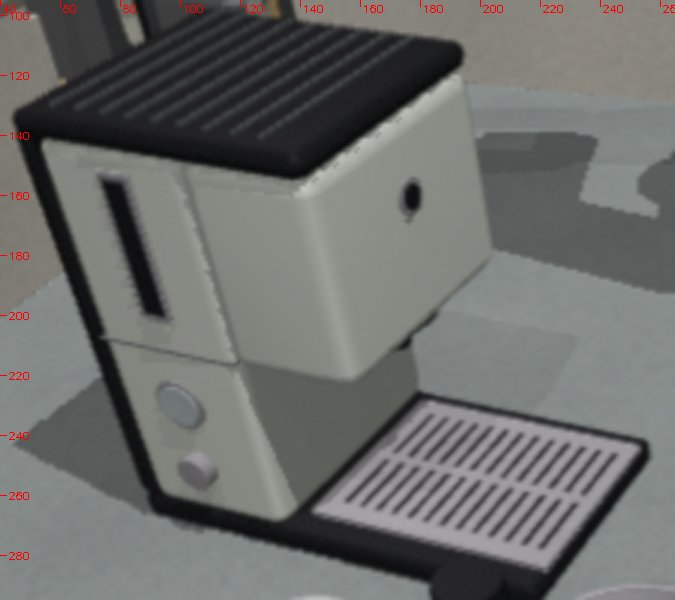

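```bash
cat >> h.py <<'E'
from scipy.spatial.transform import Rotation as Ro
def ray(c,uv):
    p=cv2.undistortPoints(np.array([[uv]],float),c["mtx"],c["D"])[0,0]
    return Ro.from_euler("xyz",c["attitude"]).apply([p[0],p[1],1.])
def onz(c,uv,z):
    r=ray(c,uv); o=np.array(c["xyz"]); return o+r*(z-o[2])/r[2]
def tri(c1,a,c2,b):
    A=[];B=[]
    for c,u in((c1,a),(c2,b)):
        r=ray(c,u); r/=np.linalg.norm(r); P=np.eye(3)-np.outer(r,r); A.append(P);B.append(P@np.array(c["xyz"]))
    x,res,_,_=np.linalg.lstsq(np.vstack(A),np.hstack(B),rcond=None); return x,np.sqrt(res)
E
python3 - <<'E'
from h import *
import pickle
np.set_printoptions(precision=4,suppress=True)
d=pickle.load(open("d0.pkl","rb"));c,s=d["scene"],d["side"]
for n,a,b in(("tall",(386,216),(336.25,267.25)),("mid",(372.25,246.5),(287.5,257.5)),("end",(355.25,282.25),(239.5,246)),("bottA cap",(197,292),(217,166)),("bottB",(300,306),(187,200)),("bottAx",(197,292),(187,200)),("bottBx",(300,306),(217,166))): print(n,*tri(c,a,s,b))
print("tray grid FR,FL,BL,BR scene")
for u in((251,242.3),(222.3,285),(144,265.7),(181.7,228.3)): print(onz(c,u,.028))
print("side")
for u in((320,230.5),(374.5,242),(342.5,196)): print(onz(s,u,.028))
print("head lower",onz(c,(156.7,221.7),.16),onz(c,(204,178.3),.16))
print("base right corner of rack", onz(s,(378,322),.016),onz(s,(188,325),.016))
E
```

```text
tall [0.4447 0.2171 0.161 ] [0.0004]
mid [0.5445 0.2068 0.1562] [0.0004]
end [0.6498 0.1958 0.1556] [0.0003]
bottA cap [ 0.7941 -0.0181  0.2134] [0.0012]
bottB [0.7863 0.1413 0.2121] [0.003]
bottAx [0.8253 0.0256 0.1936] [0.0738]
bottBx [0.7597 0.1111 0.238 ] [0.0638]
tray grid FR,FL,BL,BR scene
[ 0.4236 -0.0906  0.028 ]
[ 0.5782 -0.0958  0.028 ]
[ 0.5596 -0.289   0.028 ]
[ 0.4091 -0.2741  0.028 ]
side
[ 0.5657 -0.0913  0.028 ]
[ 0.4229 -0.0786  0.028 ]
[ 0.5543 -0.2803  0.028 ]
head lower [ 0.5678 -0.2235  0.16  ] [ 0.384  -0.2059  0.16  ]
base right corner of rack [0.3621 0.187  0.016 ] [0.7315 0.304  0.016 ]
```

Run:
```python
from plant import *
from h import *
import pickle
np.set_printoptions(precision=3,suppress=True)
print(current_q(),current_tool_rot())
movel([0.186,-0.50,0.50],0.3)
a=np.pi/2-0.1
def seq(yaw):
    out=[]
    for p,r in(([.44,.19,.40],[np.pi,0,yaw]),([.445,.217,.13],[np.pi,0,yaw]),([.497,-.14,.10],[np.pi,0,yaw]),([.497,-.05,.07],[np.pi+.5,0,yaw]),([.497,-.05,.07],[np.pi,.5,yaw]),([.497,-.05,.07],[np.pi,-.5,yaw])):
        out.append(inverse_kinematics(p,r))
    return out
for y in(a,a-np.pi):
    print(y,*[None if q is None else np.array(q) for q in seq(y)],sep="\n")
y=a if abs(seq(a)[0][5])<abs(seq(a-np.pi)[0][5]) else a-np.pi
move_to([.44,.10,.40],[np.pi,0,y]); print(y,current_time_s())
w=get_image("wrist");pickle.dump(w,open("w1.pkl","wb"));cv2.imwrite("pics/w1.png",w["pixels"]);print(w["xyz"],w["attitude"])
```

```text
[-1.34   0.131  1.489 -0.     1.523 -0.085] [-3.14  -0.     0.316]
1.4707963267948965
[ 0.301 -0.196  1.48  -0.     1.857  0.401]
[ 0.35  -0.095  1.881 -0.     1.356  0.45 ]
[-0.374 -0.005  1.852  0.     1.295 -0.274]
[-0.176  0.499  1.409 -0.037  1.733 -0.072]
[ 0.151  0.133  1.859 -0.5    1.318  0.42 ]
[-0.544  0.133  1.859  0.455  1.399 -0.581]
-1.6707963267948966
None
None
None
None
[-0.544  0.133  1.859  0.455  1.399  2.561]
NoneTraceback (most recent call last):
  File "<stdin>", line 15, in <module>
TypeError: 'NoneType' object is not subscriptable
```

Run:
```python
from plant import *
from h import *
import pickle
move_to([.44,.12,.40],[np.pi,0,np.pi/2-.1]); print(current_time_s())
w=get_image("wrist");pickle.dump(w,open("w1.pkl","wb"));cv2.imwrite("pics/w1.png",w["pixels"]);print(w["xyz"],w["attitude"])
```

```text
3.625
[0.44672922 0.18832432 0.56604311] [ 2.88888955e+00 -2.51610044e-06 -1.00467072e-01]
```

View pics/w1.png

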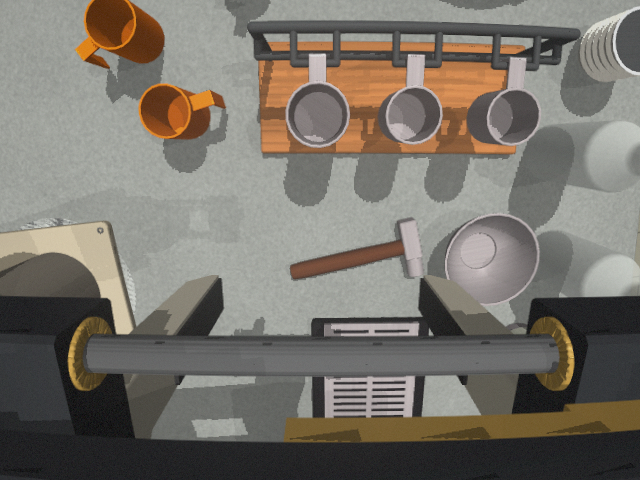

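The wrist view shows the tall mug's rim at (318,114) with its strap pointing up the image. The rack rail is almost level in the image, and the tray's front edge runs from about (330,323) to (418,321).

Run:
```python
from h import *
import pickle
np.set_printoptions(precision=4,suppress=True)
d=pickle.load(open("d0.pkl","rb"));c,s=d["scene"],d["side"];w=pickle.load(open("w1.pkl","rb"))
print(tri(w,(318,114),c,(386,216)),tri(w,(318,114),s,(336.25,267.25)),tri(w,(413.5,114),s,(287.5,257.5)))
for z in(.161,.168):print(onz(w,(318,114),z),onz(w,(414,114),z))
print("strap outer ends",onz(w,(317.5,55),.156),onz(w,(416,55),.156),onz(w,(517,58),.156))
print("rail",onz(w,(257,27),.156),onz(w,(572,33),.156))
print("tray front",onz(w,(330,323),.028),onz(w,(418,321),.028)); print("tray outer black front",onz(w,(312,319),.028),onz(w,(427,319),.028))
print("grid lower sides",onz(w,(325,415),.028),onz(w,(415,415),.028))
print("nozzle",onz(c,(175.5,210),.137))
```

```text
(array([0.447 , 0.2171, 0.1628]), array([0.0001])) (array([0.446 , 0.217 , 0.1604]), array([0.0015])) (array([0.5451, 0.2079, 0.1569]), array([0.0012]))
[0.447  0.2172 0.161 ] [0.5455 0.2078 0.161 ]
[0.447  0.2167 0.168 ] [0.5438 0.2075 0.168 ]
strap outer ends [0.4524 0.2751 0.156 ] [0.552 0.266 0.156] [0.6574 0.2554 0.156 ]
rail [0.3949 0.3082 0.156 ] [0.7177 0.2771 0.156 ]
tray front [ 0.434  -0.0852  0.028 ] [ 0.5718 -0.0963  0.028 ]
tray outer black front [ 0.4068 -0.0755  0.028 ] [ 0.5861 -0.0944  0.028 ]
grid lower sides [ 0.4095 -0.2568  0.028 ] [ 0.5625 -0.274   0.028 ]
nozzle [ 0.4882 -0.2278  0.137 ]
```

Run:
```python
from plant import *
from h import *
import pickle
np.set_printoptions(precision=3,suppress=True)
R=[np.pi,0,np.pi/2-.096]
move_to([.447,.217,.26],R)
print(movel([.447,.217,.118],.12,guard=6), current_tool_pos())
clamp(20); print(current_opening(),current_gripper_force(),current_ft_force())
movel([.447,.217,.140],.05); print(current_ft_force(),current_opening())
movel([.447,.217,.208],.1); print(current_ft_force(),current_opening())
movel([.436,.10,.215],.12)
R2=[np.pi,0,np.pi/2-.09]
movel([.4946,-.1364,.20],.15,rot=R2)
movel([.4946,-.1364,.10],.10)
print(current_ft_force(),current_time_s())
for n in("wrist","side","scene"):
    w=get_image(n);pickle.dump(w,open(n+"2.pkl","wb"))
    if n=="side": crop(w["pixels"],270,70,200,150,4,"s2")
    if n=="wrist": cv2.imwrite("pics/w2.png",w["pixels"])
```

```text
False [0.448 0.217 0.119]
0.6929210980645655 20.000118613243103 [-0.043  0.219  1.084]
[-1.61  -5.478  2.739] 0.690913449510335
[ 0.061 -0.625 -2.936] 0.6898490593639456
[ 0.517 -0.824 -2.113] 11.7833
```

View pics/s2.png

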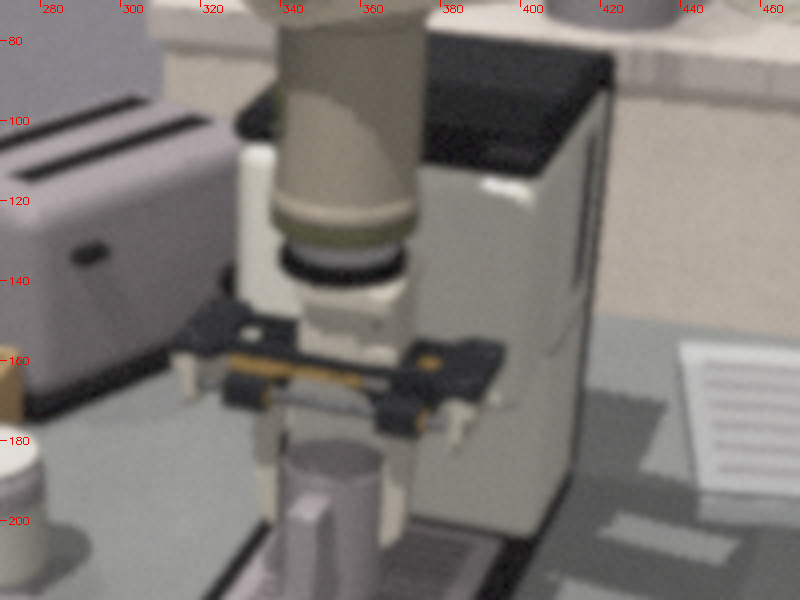

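The mug is held upright above the front of the tray, handle at (345,205) facing the front. I'll lower it with the guard on.

Run:
```python
from plant import *
from h import *
import pickle
np.set_printoptions(precision=3,suppress=True)
hit=movel([.4946,-.1364,.060],.02,guard=3); print(hit,current_tool_pos(),current_ft_force())
hold(.2);print(current_ft_force(),current_tool_pos())
open_gripper(); hold(.5)
p=current_tool_pos(); movel([p[0],p[1],.16],.1)
movel([.510,.02,.33],.25); print(current_time_s())
hold(.2)
for n in("wrist","side","scene"):
    w=get_image(n);pickle.dump(w,open(n+"3.pkl","wb"))
    if n=="wrist": cv2.imwrite("pics/w3.png",w["pixels"]); print(w["xyz"])
```

```text
True [ 0.495 -0.136  0.071] [1.114 1.789 3.109]
[2.247 0.335 6.813] [ 0.495 -0.136  0.071]
16.7583
[0.516 0.088 0.495]
```

Run:
```python
from h import *
import pickle
a=pickle.load(open("side3.pkl","rb"))["pixels"];b=pickle.load(open("scene3.pkl","rb"))["pixels"]
crop(a,310,130,125,140,3,"a");crop(b,120,150,140,140,3,"b")
A=cv2.imread("pics/a.png");B=cv2.imread("pics/b.png")
cv2.imwrite("pics/ab3.png",np.hstack([A,B]))
```

```text
(no output)
```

View pics/ab3.png

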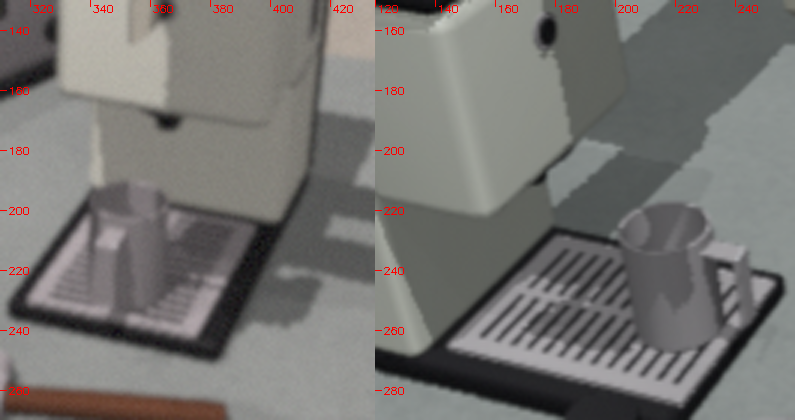

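The mug stands upright on the front of the tray, handle out to the front. The nozzle is visible at side (366,171) and scene (175,210). Next I'll triangulate both, and view the wrist picture.

Run:
```python
from h import *
import pickle
np.set_printoptions(precision=4,suppress=True)
s=pickle.load(open("side3.pkl","rb"));c=pickle.load(open("scene3.pkl","rb"))
print("nozzle",tri(s,(366,171),c,(175,210)),onz(s,(366,171),.137))
print("rim",tri(s,(352.7,196.3),c,(216.7,225.6)),onz(s,(352.7,196.3),.118),onz(c,(216.7,225.6),.118))
```

```text
nozzle (array([ 0.4833, -0.2331,  0.136 ]), array([0.0037])) [ 0.4829 -0.2366  0.137 ]
rim (array([ 0.4937, -0.133 ,  0.1154]), array([0.0004])) [ 0.4927 -0.129   0.118 ] [ 0.4974 -0.1308  0.118 ]
```

View pics/w3.png

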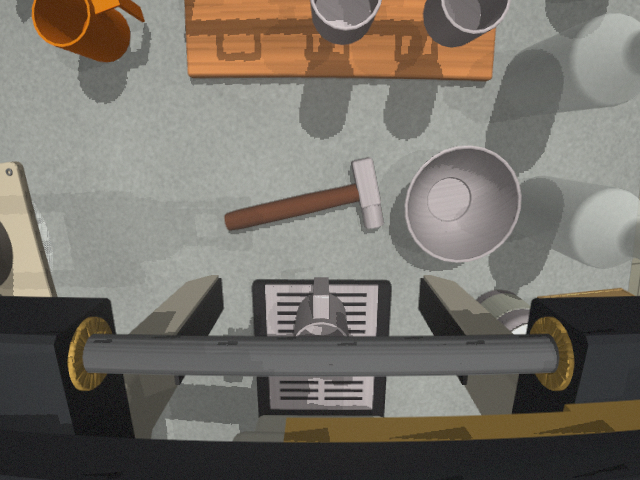

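Run:
```python
from plant import *
from h import *
import pickle
np.set_printoptions(precision=3,suppress=True)
R=[np.pi,.5,np.pi/2-.088]; O=np.array([.485,-.232]); v=np.array([.088,.996])
P=lambda k,z:[*(O+k*v),z]
clamp(5); print(current_opening())
move_to(P(.22,.2),R); movel(P(.20,.063),.15); hold(.2); f0=np.array(current_ft_force())
movel(P(.172,.063),.05)
movel(P(.135,.063),.025); print(np.array(current_ft_force())-f0)
movel(P(.092,.063),.025); print(np.array(current_ft_force())-f0,current_time_s())
for n in("side","scene"):
    w=get_image(n);pickle.dump(w,open(n+"4.pkl","wb"))
    if n=="side": crop(w["pixels"],310,130,125,140,3,"a")
    else: crop(w["pixels"],120,150,140,140,3,"b")
cv2.imwrite("pics/ab4.png",np.hstack([cv2.imread("pics/a.png"),cv2.imread("pics/b.png")]))
```

```text
0.002641166472349508
[ 0.814  1.693 -1.036]
[ 0.022  1.382 -0.256] 24.6417
```

View pics/ab4.png

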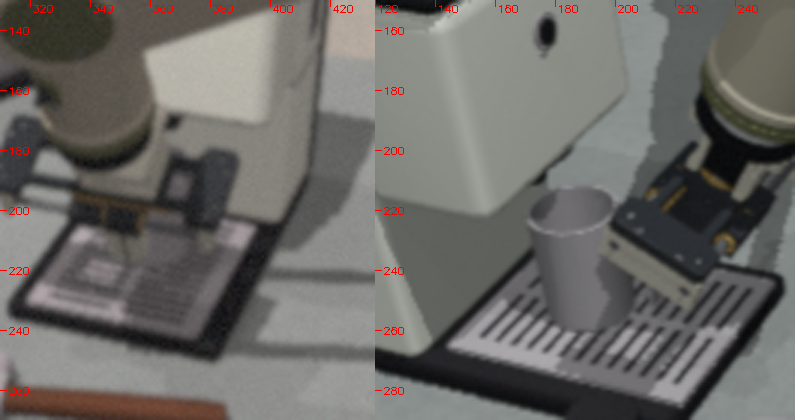

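The mug has slid back and is still upright, with its rim centre at scene ≈(185.3,220.3).

Run:
```python
from plant import *
from h import *
import pickle
np.set_printoptions(precision=4,suppress=True)
c=pickle.load(open("scene4.pkl","rb"))
print("rim",onz(c,(185.3,220.3),.118),"expected ~",np.array([.485,-.232])+.0254*np.array([.088,.996]), "earlier, same method: .4974,-.1308 for true ~.4946,-.135")
```

```text
rim [ 0.4945 -0.2052  0.118 ] expected ~ [ 0.4872 -0.2067] earlier, same method: .4974,-.1308 for true ~.4946,-.135
```

Run:
```python
from plant import *
from h import *
import pickle
np.set_printoptions(precision=3,suppress=True)
O=np.array([.485,-.232]); v=np.array([.088,.996])
P=lambda k,z:[*(O+k*v),z]
movel(P(.068,.063),.02); hold(.2)
movel(P(.12,.063),.06); movel(P(.20,.10),.15); movel(P(.27,.30),.25); set_joints([.5]+list(current_q())[1:]); print(current_time_s())
for n in("side","scene"):
    w=get_image(n);pickle.dump(w,open(n+"5.pkl","wb"))
    if n=="side": crop(w["pixels"],310,130,125,140,3,"a")
    else: crop(w["pixels"],120,150,140,140,3,"b")
cv2.imwrite("pics/ab5.png",np.hstack([cv2.imread("pics/a.png"),cv2.imread("pics/b.png")]))
```

```text
29.5333
```

View pics/ab5.png

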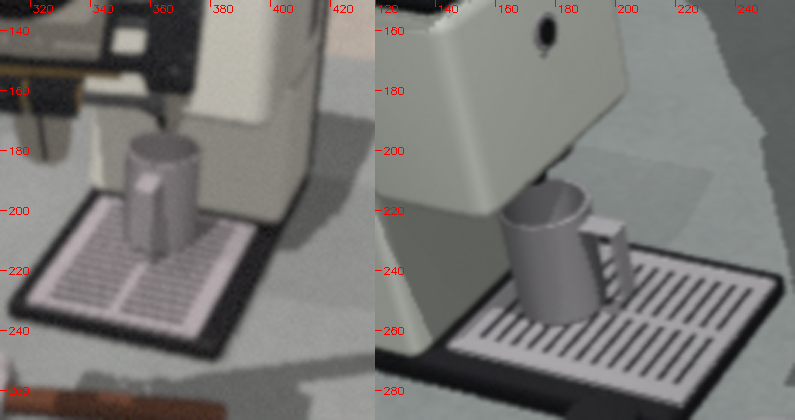

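Run:
```python
from h import *
import pickle
np.set_printoptions(precision=4,suppress=True)
s=pickle.load(open("side5.pkl","rb"));c=pickle.load(open("scene5.pkl","rb"))
print(tri(s,(364.2,180),c,(177.3,218.5)),onz(s,(364.2,180),.118),onz(c,(177.3,218.5),.118))
```

```text
(array([ 0.4853, -0.2299,  0.1133]), array([0.0005])) [ 0.4836 -0.2218  0.118 ] [ 0.4921 -0.2253  0.118 ]
```

Run:
```python
from h import *
import pickle
np.set_printoptions(precision=4,suppress=True)
s=pickle.load(open("side3.pkl","rb"))
v=np.array([.088,.996,0])
for u in((340,163),(366,167),(390,170.5)): print("head front",onz(s,u,.16)-.035*v)
print("nozzle bottom front edge",onz(s,(366,173),.137)-.01*v)
for u in((320,230.5),(374.5,242)): print(onz(s,u,.028)-.145*v)
```

```text
head front [ 0.5453 -0.2522  0.16  ]
head front [ 0.476  -0.2481  0.16  ]
head front [ 0.4139 -0.2458  0.16  ]
nozzle bottom front edge [ 0.4797 -0.2353  0.137 ]
[ 0.553  -0.2357  0.028 ]
[ 0.4101 -0.2231  0.028 ]
```

Run:
```python
from plant import *
from h import *
O=np.array([.485,-.232]); v=np.array([.088,.996])
P=lambda k,z:[*(O+k*v),z]
R=[np.pi,.5,np.pi/2-.088]
move_to(P(.27,.30),R); movel(P(.20,.10),.25); movel(P(.12,.063),.15); movel(P(.064,.063),.025); hold(.2)
movel(P(.12,.063),.06); movel(P(.20,.10),.15); movel(P(.27,.30),.25); set_joints([.5]+list(current_q())[1:]); hold(.3); print(current_time_s())
w=get_image("scene");crop(w["pixels"],120,150,140,140,4,"b6")
```

```text
38.0583
```

View pics/b6.png

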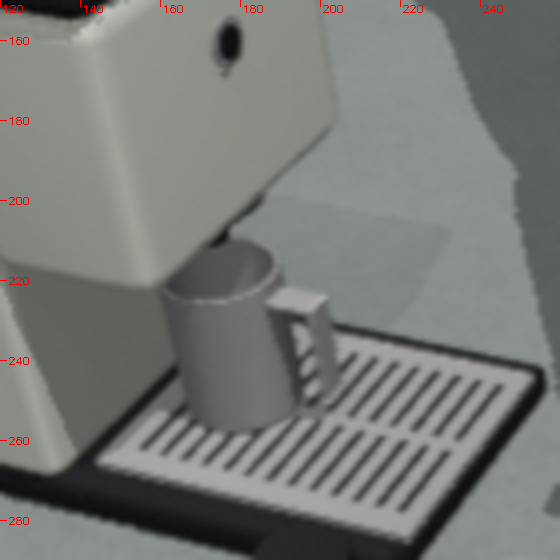

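The mug is upright under the nozzle (nozzle ≈(175,209), rim centre ≈(175,218)), with the handle to the front and the arm clear.

```bash
python3 -c "
from plant import *
print(job_done())"
```

```text
the job is handed in; nothing more can be done
None
```

I handed the job in at about 38 s: the tall mug stands upright under the outlet with its handle to the front, about 5 mm off centre at most by my camera estimates; no verdict came back, and I took no final picture of the rack and other items.

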